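# Scoop a sample of capacitors into the inspection dish and hold the loupe over it

## Task

Use the scoop, never the fingers, to take at least two of the four capacitors from the black stock tray and tip them into the white inspection dish, then stand the scoop back in the tray; no capacitor may be left outside dish and tray. Then pick up the loupe and finish while holding it still and level, centred over the dish, at the focal height marked by the black collar on the post (leave the collar as set), touching nothing else with it. Leave the other things on the bench where they are.

Things in the scene. Friction and masses are not known exactly. Their poses are not given: they have to be found in the camera images.
- tray: Black stock tray, fixed. Origin under its floor, on the bench; floor 4 mm thick, inside from x = -94 to +94 mm and 84 mm wide (y); walls 36 mm tall, 4 mm thick. The far (+x) wall is upright; the near (-x) end wall leans outward 30 degrees from vertical to 59 mm above the bench between 58 mm cheeks, so pieces pushed against it ride on to the scoop. The scoop stands at the +x end.
- scoop_grip (a point): Middle of the upright grey handle of the loose aluminium scoop (100 g) standing in the tray, 88 mm above its underside. z up, open mouth to -x. Handle: bar 24 (x) by 14 (y) mm, from the underside to 27 mm above this point. Scoop floor 64 mm wide, 2 mm thick; front lip 78 mm to -x of this point, back wall 13 mm to -x; side walls 23 mm tall.
- cap0_center (a point): One of four alike capacitors: loose bun-shaped brown piece, 20 mm across and 18 mm tall, rounded all over, 14 g, smooth (slides on the scoop and tray when tipped 15 degrees), standing in the tray in front of the scoop's mouth. The point is its centre.
- cap1_center (a point): One of four alike capacitors: loose bun-shaped brown piece, 20 mm across and 18 mm tall, rounded all over, 14 g, smooth (slides on the scoop and tray when tipped 15 degrees), standing in the tray in front of the scoop's mouth. The point is its centre.
- cap2_center (a point): One of four alike capacitors: loose bun-shaped brown piece, 20 mm across and 18 mm tall, rounded all over, 14 g, smooth (slides on the scoop and tray when tipped 15 degrees), standing in the tray in front of the scoop's mouth. The point is its centre.
- cap3_center (a point): One of four alike capacitors: loose bun-shaped brown piece, 20 mm across and 18 mm tall, rounded all over, 14 g, smooth (slides on the scoop and tray when tipped 15 degrees), standing in the tray in front of the scoop's mouth. The point is its centre.
- dish (a point): Centre of the inner floor (12 mm above the bench) of the round white dish on the fixed grey station plate; 80 mm inside diameter, rim 24 mm above this point. Axes as the station: a steel post (10 mm thick, top 182 mm above the bench) stands 125 mm from here to +x. Plate from -60 to +150 mm in x, 55 mm either side in y.
- collar_mid (a point): Middle of the black collar (26 mm across, 10 mm tall) on the steel post; its height is the focal height for the middle of the lens. It can be pushed along the post only with more than 6 N and must not be moved.
- loupe_lens (a point): Centre of the lens of the black hand loupe, half-way through its thickness (7 mm above its underside), lying flat on the bench, loose, 90 g. Round rim 76 mm across, 14 mm thick. Axes: z normal to the lens, handle towards -x.
- loupe_grip (a point): A point on the loupe's handle, 85 mm to -x of the lens centre and at the same height: place to grip. The straight handle is 16 mm wide (y), 14 mm thick, from 35 to 135 mm from the lens centre.
- module0: Bystander, not to be moved: a small circuit module (green board on a black carrier), 50 x 42 x 14 mm; origin under its middle.
- module1: Bystander, not to be moved: another such module; origin under its middle.
- module2: Bystander, not to be moved: another such module; origin under its middle.
- screwdriver: Bystander, not to be moved: a screwdriver lying on the bench; origin under its middle.
- flux: Bystander, not to be moved: a red plastic bottle 36 wide and 100 mm tall; origin under its middle.
- foam: Bystander, not to be moved: a pinkish foam block 100 x 70 x 30 mm; origin under its middle.
- jar: Bystander, not to be moved: a glass jar with steel cap, 50 wide and 50 mm tall; origin under its middle.
Things that resemble listed ones, but are neither listed nor needed, are in the scene too. Of the things that look like the part that bears loupe_lens, take the one that is farthest from the robot's base at the start.

How it is judged:
On the way, in this order (a step that is already met when the one before it is completed fails the run):
1. at least two capacitors lie in the inspection dish ((((horizontal distance between cap0_center and dish below 0.042 m and z of cap0_center in the frame of dish below 0.032 m) and (horizontal distance between cap1_center and dish below 0.042 m and z of cap1_center in the frame of dish below 0.032 m)) or ((horizontal distance between cap0_center and dish below 0.042 m and z of cap0_center in the frame of dish below 0.032 m) and (horizontal distance between cap2_center and dish below 0.042 m and z of cap2_center in the frame of dish below 0.032 m)) or ((horizontal distance between cap0_center and dish below 0.042 m and z of cap0_center in the frame of dish below 0.032 m) and (horizontal distance between cap3_center and dish below 0.042 m and z of cap3_center in the frame of dish below 0.032 m)) or ((horizontal distance between cap1_center and dish below 0.042 m and z of cap1_center in the frame of dish below 0.032 m) and (horizontal distance between cap2_center and dish below 0.042 m and z of cap2_center in the frame of dish below 0.032 m)) or ((horizontal distance between cap1_center and dish below 0.042 m and z of cap1_center in the frame of dish below 0.032 m) and (horizontal distance between cap3_center and dish below 0.042 m and z of cap3_center in the frame of dish below 0.032 m)) or ((horizontal distance between cap2_center and dish below 0.042 m and z of cap2_center in the frame of dish below 0.032 m) and (horizontal distance between cap3_center and dish below 0.042 m and z of cap3_center in the frame of dish below 0.032 m)))), for 0.2 s.
2. the scoop stands in the tray again, let go (x of scoop_grip in the frame of tray between -0.08 and 0.115 m and y of scoop_grip in the frame of tray between -0.035 and 0.035 m and height (world z) of scoop_grip below 0.118 m and angle between scoop_grip's own z axis and vertical below 0.35 rad and contact force between scoop and the fingers below 0.1 N), for 0.2 s.
At the end, for the whole second after the job is handed in: Two or more capacitors in the dish, the rest there or in the tray, at rest; scoop let go in the tray, within 0.35 rad of upright; loupe held still by the fingers alone, lens within 14 mm of the dish centre (plan) and 9 mm of the collar height, level within 0.12 rad (all of step 2 and (((horizontal distance between cap0_center and dish below 0.042 m and z of cap0_center in the frame of dish below 0.032 m) and (horizontal distance between cap1_center and dish below 0.042 m and z of cap1_center in the frame of dish below 0.032 m)) or ((horizontal distance between cap0_center and dish below 0.042 m and z of cap0_center in the frame of dish below 0.032 m) and (horizontal distance between cap2_center and dish below 0.042 m and z of cap2_center in the frame of dish below 0.032 m)) or ((horizontal distance between cap0_center and dish below 0.042 m and z of cap0_center in the frame of dish below 0.032 m) and (horizontal distance between cap3_center and dish below 0.042 m and z of cap3_center in the frame of dish below 0.032 m)) or ((horizontal distance between cap1_center and dish below 0.042 m and z of cap1_center in the frame of dish below 0.032 m) and (horizontal distance between cap2_center and dish below 0.042 m and z of cap2_center in the frame of dish below 0.032 m)) or ((horizontal distance between cap1_center and dish below 0.042 m and z of cap1_center in the frame of dish below 0.032 m) and (horizontal distance between cap3_center and dish below 0.042 m and z of cap3_center in the frame of dish below 0.032 m)) or ((horizontal distance between cap2_center and dish below 0.042 m and z of cap2_center in the frame of dish below 0.032 m) and (horizontal distance between cap3_center and dish below 0.042 m and z of cap3_center in the frame of dish below 0.032 m))) and ((horizontal distance between cap0_center and dish below 0.042 m and z of cap0_center in the frame of dish below 0.032 m) or (x of cap0_center in the frame of tray between -0.142 and 0.1 m and y of cap0_center in the frame of tray between -0.046 and 0.046 m and height (world z) of cap0_center below 0.05 m)) and ((horizontal distance between cap1_center and dish below 0.042 m and z of cap1_center in the frame of dish below 0.032 m) or (x of cap1_center in the frame of tray between -0.142 and 0.1 m and y of cap1_center in the frame of tray between -0.046 and 0.046 m and height (world z) of cap1_center below 0.05 m)) and ((horizontal distance between cap2_center and dish below 0.042 m and z of cap2_center in the frame of dish below 0.032 m) or (x of cap2_center in the frame of tray between -0.142 and 0.1 m and y of cap2_center in the frame of tray between -0.046 and 0.046 m and height (world z) of cap2_center below 0.05 m)) and ((horizontal distance between cap3_center and dish below 0.042 m and z of cap3_center in the frame of dish below 0.032 m) or (x of cap3_center in the frame of tray between -0.142 and 0.1 m and y of cap3_center in the frame of tray between -0.046 and 0.046 m and height (world z) of cap3_center below 0.05 m)) and linear speed of each of cap0, cap1, cap2, cap3 below 0.05 m/s and horizontal distance between loupe_lens and dish below 0.014 m and z of loupe_lens in the frame of collar_mid between -0.009 and 0.009 m and angle between loupe_lens's own z axis and vertical below 0.12 rad and linear speed of loupe below 0.03 m/s and contact force between loupe and the fingers above 1 N and contact force between loupe and station below 0.2 N and contact force between loupe and scoop below 0.2 N); the arm keeps its last pose, push and grip.
It fails at once if a capacitor is handled with the fingers (over 1 N) (contact force between any of cap0, cap1, cap2, cap3 and the fingers above 1 N).
It fails at once if a bystander is moved by more than 30 mm (distance of any of module0, module1, module2, screwdriver, flux, foam, jar from where it was at the start of the episode above 0.03 m).
It fails at once if the focal collar is shifted by more than 4 mm (distance of collar_mid from where it was at the start of the episode above 0.004 m).
It also fails if it takes over 61 s, if anything falls off the work surface, if the arm or the gripper's body presses on something with over 40 N, if the wrist force passes 120 N, or if a joint passes its speed limit or range.

## Robot

A 6-joint arm with a two-finger parallel gripper is mounted at the origin on the work surface. World frame = base frame: x ahead of the robot, y to its left, z up, the work surface at z = 0. Lengths are in m, angles in rad, forces in N, time in s.
With the tool pointing down it reaches from about 0.3 to 0.85 m from the base axis. Payload 4.2 kg.
Tool frame: the origin (TCP) lies where the fingers leave the gripper's body, on its centre line; the fingertips stand 78 mm ahead of it and the grasp point (between the pads) lies 60 mm ahead of it; y points along the fingers, z is the direction in which the jaws open and shut, and the axes are right-handed (so a half turn about y gives the same grasp; the last joint's range is limited). The gripper opens to 91 mm and grips with 3 to 60 N. Pads are 32 mm wide; open, the fingers measure 118 mm over their backs; the gripper's body (76 mm by 178 mm) begins 60 mm behind the grasp point.
Start: joints at [1.185, 0.32, 1.565, -0, 1.257, -0.02], TCP at [0.206, 0.537, 0.292] pointing down, gripper open.
Joint ranges: [-3.11, 3.11], [-0.84, 2.01], [0.21, 2.61], [-1.34, 4.49], [0.05, 2.63], [-2.56, 2.56]. Speed limits (rad/s): [2.57, 2.57, 3.14, 3.14, 3.14, 3.14].

## Interface

Orientations are given as a 3x3 rotation matrix whose columns are the frame's x, y, z axes.
In Python, from plant import env gives the robot as it stands.
- The arm moves only by the tool arm_command, never from a script. Its argument "moves" is text: rows parted by semicolons, each of 5 numbers parted by spaces: the finger opening in mm, from 0 to 91.2, then the shift along the tool's x, y, z in units of 30 cm (1.0 is 30 cm), then the turn about the tool's y in units of pi rad (1.0 is pi rad). A call has 1 to 10 rows; each row shifts and turns the commanded pose from where the row before left it, along the tool's axes as they then stand; what a row does not reach is not made up. A row lasts 1/8 s, in which the tool goes at most 62.5 mm and 10.7 degrees, less where a joint would pass 70% of its speed; a pose out of reach is approached as far as the arm can. A call with a number of a shift or a turn outside -1 to 1 is refused whole. A call with a gripper value outside its range is refused whole. The fingers move at their own pace and stop on an object; "squeeze" is the grip in N (left out, the last holds). Time passes only in rows, so rows that do not move let the fingers close. It gives the time, the measured TCP pose, the force and the opening at its end, in the units of the state.
- env.sense(): the state, without advancing time (a new reading comes with each control period).
- env.grab_frame(name): name is "scene" or "side" or "wrist"; returns a dict with "img" (480x640x3 uint8, red, green, blue), "vertical_fov" (degrees; the focal length in pixels is half the picture's height over the tangent of half this angle, whatever the lens; pixels are square), "cx", "cy" (the principal point, pixels), "extrinsics" (4x4, takes a point from world to camera coordinates); the wrist camera has in their place "mount" (4x4, takes a point from camera to tool coordinates, whose origin is the TCP and whose axes are the tool frame's). Camera axes: x right, y down, z forward; pixel columns grow to the right and rows downward; lengths in m; the calibration is good to about 2 mm. A picture is of the moment at which its call begins: read the wrist's pose just before it. There is no depth.
- env.sign_off(): hands the job in, once; it reports no verdict.
The state is a dict: "time": time; "q": joint angles; "joint_velocities": joint speeds; "joint_torque": joint torques, N m; "eef_pos": TCP position; "orientation": TCP orientation; "contact_force": force on the tool from outside, world axes, zero at the start; "torque": the same for the moment, N m; "width": opening from 0.0 (shut) to 1.0 (fully open).
Only numpy, scipy, OpenCV 4.12 (cv2) and the standard library are available. Lean on these libraries where they do the work, as an engineer would, in place of code of your own. Each camera call takes 0.05 s, during which the arm holds its last target. There are 200 camera calls.

## Working session

There is one attempt and no reset: what is moved stays moved. The work goes in short steps, Python scripts to look and compute and a tool call to move; the robot and the scene stay as the last step left them, time stands still between calls to the robot, and variables do not carry over. Pictures are saved under pics/ and viewed, about 8 in all and at most 12, crops included, and the job is handed in when it is done.

Besides the shell and the picture viewer there is one more tool, called after ">>>" as name(argument=value, ...), one argument or row to a line, values as JSON. arm_command: Moves the arm, as the interface text tells. Shifts and turns lie within -1 to 1; 1 stands for 30 cm of shift or pi rad of turn. Its arguments: {"type":"object","properties":{"moves":{"type":"string"},"squeeze":{"type":"number"}},"required":["moves"]}

```bash
mkdir -p pics; ls
cat > h.py <<'E'
import numpy as np, cv2
from plant import env
def cam(name):
    s=env.sense(); f=env.grab_frame(name)
    im=cv2.cvtColor(f["img"],cv2.COLOR_RGB2BGR)
    F=240/np.tan(np.radians(f["vertical_fov"])/2)
    K=np.array([[F,0,f["cx"]],[0,F,f["cy"]],[0,0,1]])
    if "extrinsics" in f: E=np.array(f["extrinsics"])
    else:
        T=np.eye(4);T[:3,:3]=s["orientation"];T[:3,3]=s["eef_pos"]
        E=np.linalg.inv(T@np.array(f["mount"]))
    return im,K,E
def ray(K,E,u,v):
    R=E[:3,:3];o=-R.T@E[:3,3];d=R.T@np.linalg.inv(K)@np.array([u,v,1.]);return o,d
def onz(K,E,u,v,z):
    o,d=ray(K,E,u,v);return o+d*(z-o[2])/d[2]
def proj(K,E,p):
    c=E[:3,:3]@np.array(p)+E[:3,3];c=K@c;return c[:2]/c[2]
def save(n,**k): np.savez(n,**k)
E
python3 - <<'E'
from h import *
print(env.sense())
for n in("scene","side","wrist"):
    im,K,E=cam(n);cv2.imwrite(f"pics/{n}0.png",im);np.savez(f"{n}0.npz",K=K,E=E)
    print(n,K[0,0],K[:2,2],-E[:3,:3].T@E[:3,3],E[2,:3])
E
```

```text
pics
{'time': 0.0, 'q': array([ 1.18500019e+00,  3.20273971e-01,  1.56565496e+00, -3.36821786e-05,
        1.25740286e+00, -2.00410799e-02]), 'joint_velocities': array([-7.76761979e-04,  1.71353573e-03, -1.09199574e-04, -1.34121094e-03,
       -4.97923980e-05, -3.04557780e-03]), 'joint_torque': array([ 1.75424437e-03, -4.12467098e+01, -2.31976998e+01,  7.28501240e-02,
        4.57580318e-02, -1.70894086e-04]), 'eef_pos': array([0.20554344, 0.53661771, 0.29143981]), 'orientation': array([[ 9.33857699e-01, -6.24744116e-04,  3.57644246e-01],
       [-3.57644792e-01, -1.62336319e-03,  9.33856288e-01],
       [-2.83471580e-06, -9.99998487e-01, -1.73942670e-03]]), 'contact_force': array([-0.18134784, -0.08720052,  0.06931966]), 'torque': array([ 0.03282092, -0.0053136 , -0.00719892]), 'width': 1.0020179188194127}
scene 490.11089926777265 [317.66130946 234.86966902] [1.08404433 0.27188813 0.90766931] [-0.55981272 -0.28440389 -0.77828282]
side 530.0439863505345 [322.831243   248.59615743] [ 0.43396948 -0.76447117  0.96356003] [ 0.06304673  0.64870937 -0.75842024]
wrist 386.7442554466872 [317.06927656 240.05043757] [0.14305706 0.5619374  0.38420088] [ 0.22044788 -0.08634006 -0.97156993]
```

View pics/scene0.png

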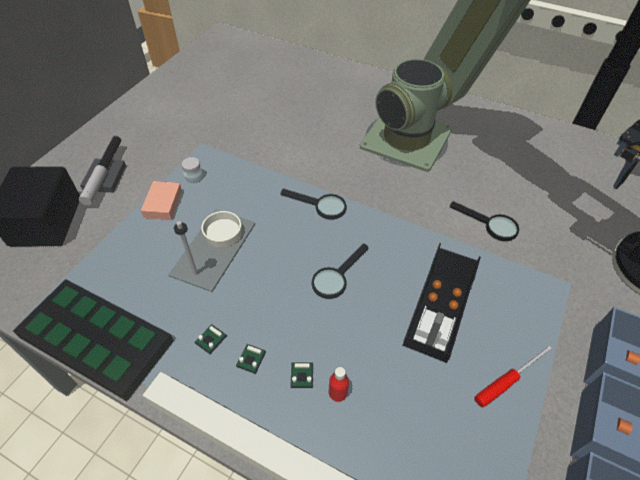

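View pics/side0.png

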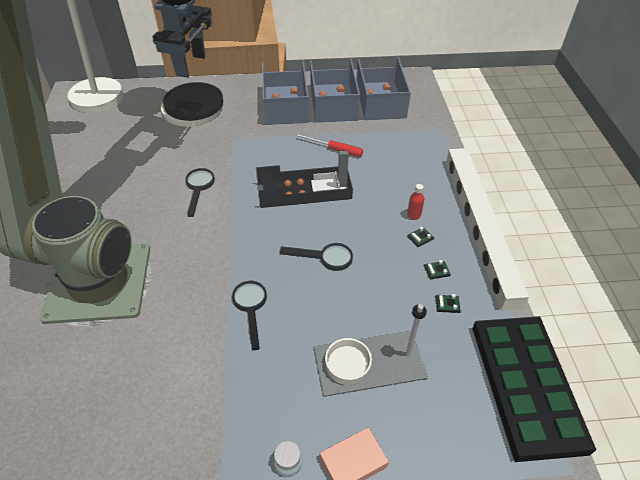

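Run:
```python
from h import *
a=cv2.imread("pics/scene0.png");b=cv2.imread("pics/side0.png")
def cr(im,x,y,w,h,s=3.3):return cv2.resize(im[y:y+h,x:x+w],(400,300),interpolation=cv2.INTER_CUBIC)
top=np.hstack([cr(a,380,235,160,120*1),cr(b,240,120,160,120)])
bot=np.hstack([cr(a,140,190,160,120),cr(b,300,290,160,120)])
cv2.imwrite("pics/c1.png",np.vstack([top,bot]))
d={n:np.load(f"{n}0.npz") for n in("scene","side")}
K1,E1=d["scene"]["K"],d["scene"]["E"];K2,E2=d["side"]["K"],d["side"]["E"]
for n,p in(("A",(330,205)),("B",(502,226)),("C",(330,282))):print(n,onz(K1,E1,*p,.007),np.linalg.norm(onz(K1,E1,*p,.007)[:2]))
for n,p in(("A",(250,295)),("B",(200,178)),("C",(337,256))):print(n,onz(K2,E2,*p,.007))
```

```text
A [ 0.33731517 -0.07411783  0.007     ] 0.3453620940470291
B [0.20487059 0.32222356 0.007     ] 0.3818376394947387
C [0.54132223 0.02791274 0.007     ] 0.5420414031575106
A [ 0.34120603 -0.06799092  0.007     ]
B [0.20722184 0.32875757 0.007     ]
C [0.5446952  0.02815419 0.007     ]
```

View pics/c1.png

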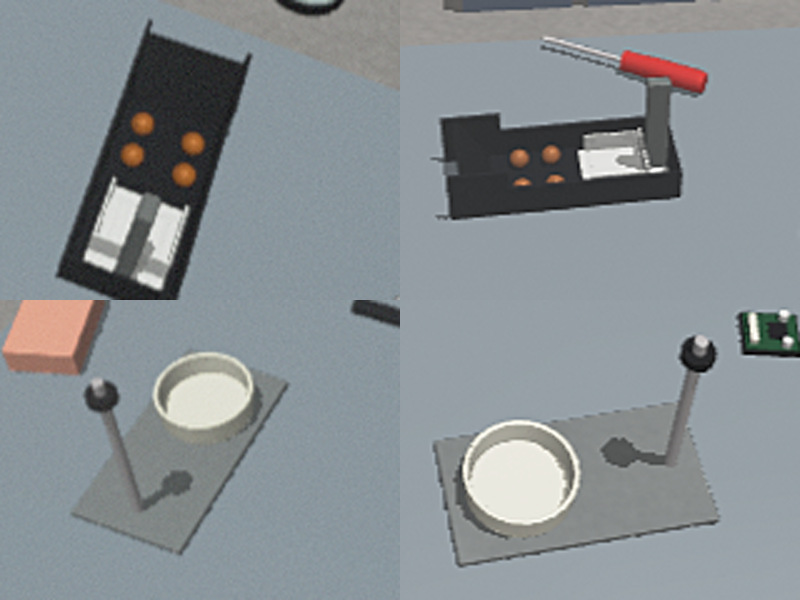

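```bash
cat >> h.py <<'E'
def tri(a,b):
    # a,b=(K,E,u,v)
    (o1,d1),(o2,d2)=ray(*a),ray(*b)
    d1/=np.linalg.norm(d1);d2/=np.linalg.norm(d2)
    t=np.linalg.lstsq(np.c_[d1,-d2],o2-o1,rcond=None)[0]
    p,q=o1+t[0]*d1,o2+t[1]*d2
    return (p+q)/2,np.linalg.norm(p-q)
E
python3 - <<'E'
from h import *
d={n:np.load(f"{n}0.npz") for n in("scene","side")}
S=(d["scene"]["K"],d["scene"]["E"]);D=(d["side"]["K"],d["side"]["E"])
np.set_printoptions(precision=4,suppress=True)
sc=lambda x,y:(*S,380+x/2.5,235+y/2.5)
sd=lambda x,y:(*D,240+(x-400)/2.5,120+y/2.5)
sc2=lambda x,y:(*S,140+x/2.5,190+(y-300)/2.5)
sd2=lambda x,y:(*D,300+(x-400)/2.5,290+(y-300)/2.5)
print("handle top",tri(sc(149,203),sd(657,82)))
print("collar",tri(sc2(101,396),sd2(697,353)))
print("posttop",tri(sc2(98,384),sd2(702,342)))
print("cheek L,R",onz(*sc(150,20),.059),onz(*sc(250,57),.059))
print("farcorner",onz(*sc(60,275),.036),onz(*sd(680,188),.036))
for p in((142,123),(193,143),(133,154),(184,174)):print("cap",onz(*sc(*p),.013))
for p in((519,157),(551,153)):print("capS",onz(*sd(*p),.013))
for n,(K,E),(x,y,w,h) in(("scene",S,(190,200,65,55)),("side",D,(315,330,70,60))):
    im=cv2.imread(f"pics/{n}0.png")[y:y+h,x:x+w]
    hsv=cv2.cvtColor(im,cv2.COLOR_BGR2HSV).astype(int)
    b,g,r=[im[...,i].astype(int) for i in range(3)]
    m=((r-b>5)&(r>130)).astype(np.uint8)
    # rim: outer hull; project many hull pts and report
    c=max(cv2.findContours(m,0,1)[0],key=cv2.contourArea)
    pts=np.array([onz(K,E,*(q[0]+[x,y]),.036)[:2] for q in c]).astype(np.float32)
    u=E[:3,:3].T@[0,1,0]
    # far half of contour (image-top) is rim at 36mm
    cc=c[:,0,:];sel=cc[:,1]<cc[:,1].min()+0.5*np.ptp(cc[:,1])
    P=pts[sel];A=np.c_[2*P,np.ones(len(P))];s=np.linalg.lstsq(A,(P**2).sum(1),rcond=None)[0]
    print(n,"dish",s[:2],np.sqrt(s[2]+s[0]**2+s[1]**2),m.sum())
# loupe handle tips C
print("C tip",onz(*S,366,247,.007),onz(*D,282,251,.007))
E
```

```text
handle top (array([0.5814, 0.2688, 0.1176]), np.float64(0.00023016260860706645))
collar (array([ 0.6606, -0.2447,  0.1653]), np.float64(0.001542281688912287))
posttop (array([ 0.6612, -0.2445,  0.1799]), np.float64(0.0005198168732732395))
cheek L,R [0.3683 0.2105 0.059 ] [0.3668 0.2998 0.059 ]
farcorner [0.6222 0.2278 0.036 ] [0.6001 0.2002 0.036 ]
cap [0.4418 0.2376 0.013 ]
cap [0.4409 0.2831 0.013 ]
cap [0.4756 0.241  0.013 ]
cap [0.4743 0.2857 0.013 ]
capS [0.4402 0.2847 0.013 ]
capS [0.4743 0.2883 0.013 ]
scene dish [ 0.5365 -0.2578] 0.04447646194801225 1013
side dish [ 0.5357 -0.2573] 0.045508619544764435 1643
C tip [0.4159 0.0585 0.007 ] [0.4164 0.054  0.007 ]
```

```bash
cat >> h.py <<'E'
def plan(tx,ty,tz,yaw,n,w=91,start=None,ease=False):
    """rows to bring TCP to (tx,ty,tz), tool-x world yaw (deg), in n rows"""
    if start is None:
        s=env.sense();p=np.array(s["eef_pos"]);R=np.array(s["orientation"]);y0=np.degrees(np.arctan2(R[1,0],R[0,0]))
    else: p=np.array(start[:3]);y0=start[3]
    dy=(yaw-y0+180)%360-180
    f=np.linspace(0,1,n+1)
    if ease:f=f*f*(3-2*f)
    out=[];yw=y0;pos=p.copy();tgt=np.array([tx,ty,tz])
    for i in range(n):
        d=(p+(tgt-p)*f[i+1])-pos
        a=np.radians(yw);v=np.array([d[0]*np.cos(a)+d[1]*np.sin(a),-d[2],-d[0]*np.sin(a)+d[1]*np.cos(a)])/.3
        t=-dy*(f[i+1]-f[i])/180
        v=np.round(v,4);t=round(t,4);out.append(f"{w} {v[0]:g} {v[1]:g} {v[2]:g} {t:g}")
        a=np.radians(yw);v=v*.3
        pos=pos+[v[0]*np.cos(a)-v[2]*np.sin(a),v[0]*np.sin(a)+v[2]*np.cos(a),-v[1]];yw-=t*180
    for i in range(0,n,10):print("; ".join(out[i:i+10]))
    print("end",pos.round(4),round(yw,2),"start",p.round(4),round(y0,2))
    return (*pos,yw)
E
python3 -c "
from h import *
plan(.5814,.2688,.25,-176.5,16)"
```

```text
91 0.0931 0.0087 -0.0241 0.054; 91 0.0958 0.0086 -0.0081 0.054; 91 0.0958 0.0087 0.0083 0.054; 91 0.093 0.0087 0.0243 0.054; 91 0.0877 0.0086 0.0396 0.054; 91 0.0796 0.0087 0.0539 0.054; 91 0.0694 0.0087 0.0665 0.054; 91 0.0572 0.0086 0.0773 0.054; 91 0.0433 0.0087 0.0859 0.054; 91 0.0282 0.0087 0.0919 0.054
91 0.0122 0.0087 0.0954 0.054; 91 -0.004 0.0086 0.0961 0.054; 91 -0.0202 0.0087 0.094 0.054; 91 -0.0357 0.0087 0.0893 0.054; 91 -0.0503 0.0086 0.0819 0.054; 91 -0.0635 0.0087 0.0723 0.054
end [0.5814 0.2688 0.25  ] -176.48 start [0.2056 0.5367 0.2916] -20.96
```

>>> arm_command(
  moves="91 0.093 0.009 -0.024 0.054; 91 0.096 0.009 -0.008 0.054; 91 0.096 0.009 0.008 0.054; 91 0.093 0.009 0.024 0.054; 91 0.088 0.009 0.04 0.054; 91 0.08 0.009 0.054 0.054; 91 0.069 0.009 0.067 0.054; 91 0.057 0.009 0.077 0.054; 91 0.043 0.009 0.086 0.054; 91 0.028 0.009 0.092 0.054",
  squeeze=60,
)

```text
time: 1.4
eef_pos: [0.4415, 0.3689, 0.2649]
orientation: [[-0.477, -0.001, 0.879], [-0.879, -0.0, -0.477], [0.001, -1.0, -0.0]]
contact_force: [0.2, -0.0, 0.8]
width: 0.997
```

>>> arm_command(
  moves="91 0.012 0.009 0.095 0.054; 91 -0.004 0.009 0.096 0.054; 91 -0.02 0.009 0.094 0.054; 91 -0.036 0.009 0.089 0.054; 91 -0.05 0.009 0.082 0.054; 91 -0.064 0.009 0.072 0.054; 91 0 0 0 0",
)

```text
time: 2.28
eef_pos: [0.5828, 0.2682, 0.2481]
orientation: [[-0.998, -0.001, 0.06], [-0.06, -0.001, -0.998], [0.001, -1.0, 0.001]]
contact_force: [-0.4, -0.0, -0.7]
width: 1.001
```

Run:
```python
from h import *
im,K,E=cam("wrist");cv2.imwrite("pics/w1.png",im);np.savez("w1.npz",K=K,E=E);s=env.sense();print(s["eef_pos"],s["orientation"],s["q"],s["time"])
```

```text
[0.58185431 0.2689372  0.24837136] [[-9.98086304e-01 -1.49999541e-03  6.18181207e-02]
 [-6.18180328e-02 -1.04951097e-04 -9.98087431e-01]
 [ 1.50361444e-03 -9.99998869e-01  1.20234873e-05]] [4.14813016e-01 4.51726699e-01 1.46997219e+00 5.41191968e-04
 1.22130889e+00 1.92356612e+00] 2.325
```

View pics/w1.png

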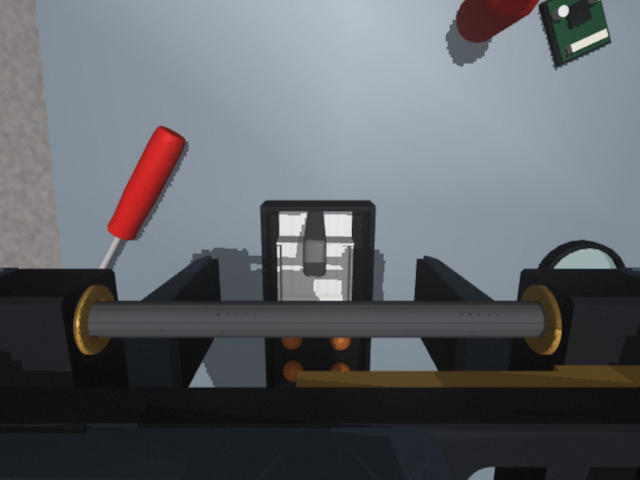

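Run:
```python
from h import *
d=np.load("w1.npz");K,E=d["K"],d["E"];np.set_printoptions(precision=4,suppress=True)
print(-E[:3,:3].T@E[:3,3],E[2,:3])
for p in((303,240),(326,240),(303,265),(326,265),(303,276),(326,276)):print(p,onz(K,E,*p,.119))
for p in((262,203),(374,203),(268,207),(369,207)):print(p,onz(K,E,*p,.036))
print(onz(K,E,265,379,.036)-0,onz(K,E,371,375,.036))
a=onz(K,E,262,203,.036);b=onz(K,E,374,203,.036);m=(a+b)/2;print("far mid",m,np.degrees(np.arctan2(*(b-a)[[0,1]])))
print("pred handle top",proj(K,E,[.5814,.2688,.119]))
```

```text
[0.6487 0.2735 0.3408] [-0.2387 -0.0145 -0.971 ]
(303, 240) [0.5938 0.2785 0.119 ]
(326, 240) [0.5946 0.265  0.119 ]
(303, 265) [0.5783 0.2777 0.119 ]
(326, 265) [0.5791 0.264  0.119 ]
(303, 276) [0.5714 0.2774 0.119 ]
(326, 276) [0.5722 0.2635 0.119 ]
(262, 203) [0.6014 0.3144 0.036 ]
(374, 203) [0.6067 0.2257 0.036 ]
(268, 207) [0.5985 0.3095 0.036 ]
(369, 207) [0.6033 0.2294 0.036 ]
[0.4439 0.3077 0.036 ] [0.4535 0.2139 0.036 ]
far mid [0.6041 0.27   0.036 ] 176.59548386207717
pred handle top [318.1796 260.952 ]
```

>>> arm_command(
  moves="91 0 0.1 -0.004 0; 91 0 0.1 0 0; 91 0 0.1 0 0; 91 0 0.06 0 0; 91 0 0.01 0 0; 0 0 0 0 0; 0 0 0 0 0; 0 0 0 0 0; 0 0 0 0 0; 0 0 0 0 0",
  squeeze=60,
)

```text
time: 3.58
eef_pos: [0.5817, 0.2706, 0.1382]
orientation: [[-0.998, 0.0, 0.061], [-0.061, 0.0, -0.998], [-0.0, -1.0, -0.0]]
contact_force: [-1.2, 0.2, 0.1]
width: 0.485
```

```bash
python3 -c "
from h import *
s=env.sense();print(s['eef_pos'],s['contact_force'],s['width'],s['time'])"
```

```text
[0.58174787 0.27056029 0.13823453] [-1.2362394   0.22869159  0.13850349] 0.48489844073954974 3.575
```

>>> arm_command(
  moves="0 0 0 0 0; 0 0 0 0 0; 0 0 0 0 0; 0 0 0 0 0; 0 0 0 0 0",
)

```text
time: 4.2
eef_pos: [0.5817, 0.2706, 0.138]
orientation: [[-0.998, 0.0, 0.061], [-0.061, 0.0, -0.998], [-0.0, -1.0, -0.0]]
contact_force: [0.5, -0.1, -0.3]
width: 0.152
```

>>> arm_command(
  moves="0 0.02 0.002 0 0; 0 0.03 0 0 0; 0 0.04 0 0 0; 0 0.04 0 0 0; 0 0.04 0 0 0; 0 0.04 0 0 0",
)

```text
time: 4.95
eef_pos: [0.5179, 0.2668, 0.138]
orientation: [[-0.998, 0.001, 0.062], [-0.062, 0.0, -0.998], [-0.001, -1.0, -0.0]]
contact_force: [2.0, 0.5, 5.2]
width: 0.152
```

>>> arm_command(
  moves="0 0.03 -0.001 0 0; 0 0.025 0 0 0; 0 0.02 0 0 0; 0 0 0 0 0",
)

```text
time: 5.45
eef_pos: [0.4957, 0.2654, 0.138]
orientation: [[-0.998, -0.001, 0.062], [-0.062, 0.0, -0.998], [0.001, -1.0, -0.0]]
contact_force: [-1.5, -0.5, 6.4]
width: 0.151
```

Run:
```python
from h import *
o=[]
for n,(x,y) in(("scene",(380,225)),("side",(240,120))):
    im,K,E=cam(n);np.savez(f"{n}1.npz",K=K,E=E);cv2.imwrite(f"pics/{n}1.png",im)
    o.append(cv2.resize(im[y:y+120,x:x+120],(400,400),interpolation=cv2.INTER_CUBIC))
cv2.imwrite("pics/c2.png",np.hstack(o))
```

```text
(no output)
```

View pics/c2.png

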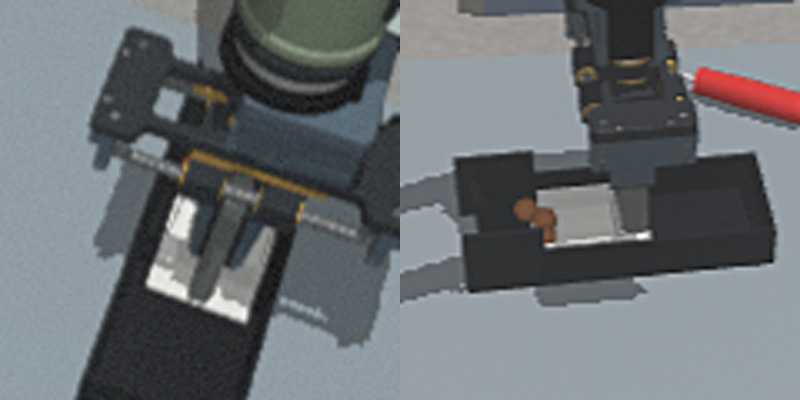

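>>> arm_command(
  moves="0 0.015 0 0 0; 0 0.015 0 0 0; 0 0 0 0 0",
)

```text
time: 5.92
eef_pos: [0.4874, 0.2649, 0.138]
orientation: [[-0.998, 0.0, 0.061], [-0.061, 0.0, -0.998], [-0.0, -1.0, -0.0]]
contact_force: [0.9, 0.9, 5.5]
width: 0.155
```

>>> arm_command(
  moves="0 0.015 0 0 0; 0 0.01 0 0 0; 0 0 0 0 0",
)

```text
time: 6.3
eef_pos: [0.4849, 0.2655, 0.1395]
orientation: [[-0.998, 0.014, 0.063], [-0.063, 0.004, -0.998], [-0.014, -1.0, -0.003]]
contact_force: [9.7, -0.6, 3.4]
width: 0.15
```

Run:
```python
from h import *
im,K,E=cam("side")
o=[cv2.resize(im[150:220,250:360],(660,420),interpolation=cv2.INTER_CUBIC)]
cv2.imwrite("pics/c3.png",np.hstack(o));print(env.sense()["contact_force"])
```

```text
[10.48240888 -0.47066777  3.39524378]
```

View pics/c3.png

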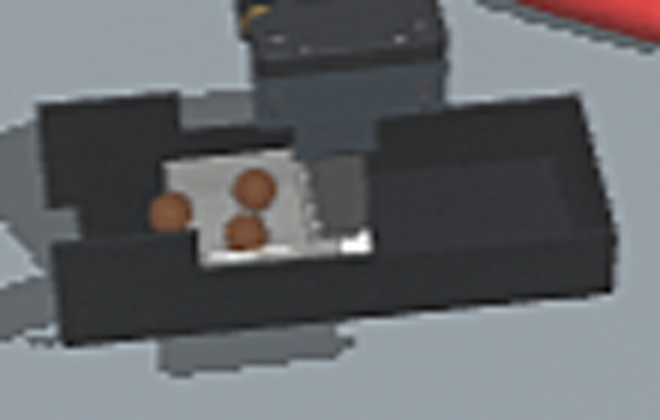

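>>> arm_command(
  moves="0 -0.008 0 0 0; 0 0 -0.01 0 0; 0 0 -0.02 0 0; 0 0 -0.04 0 0; 0 0 -0.05 0 0; 0 0 -0.05 0 0; 0 0 -0.04 0 0; 0 0 -0.03 0 0; 0 0 -0.02 0 0; 0 0 0 0 0",
)

```text
time: 7.6
eef_pos: [0.4824, 0.2645, 0.2161]
orientation: [[-0.998, 0.001, 0.061], [-0.061, 0.0, -0.998], [-0.001, -1.0, -0.0]]
contact_force: [0.1, 0.1, -2.1]
width: 0.152
```

Run:
```python
from h import *
o=[]
for n,(x,y) in(("side",(250,120)),("scene",(390,200))):
    im,K,E=cam(n);cv2.imwrite(f"pics/{n}2.png",im)
    o.append(cv2.resize(im[y:y+100,x:x+100],(400,400),interpolation=cv2.INTER_CUBIC))
cv2.imwrite("pics/c4.png",np.hstack(o))
```

```text
(no output)
```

View pics/c4.png

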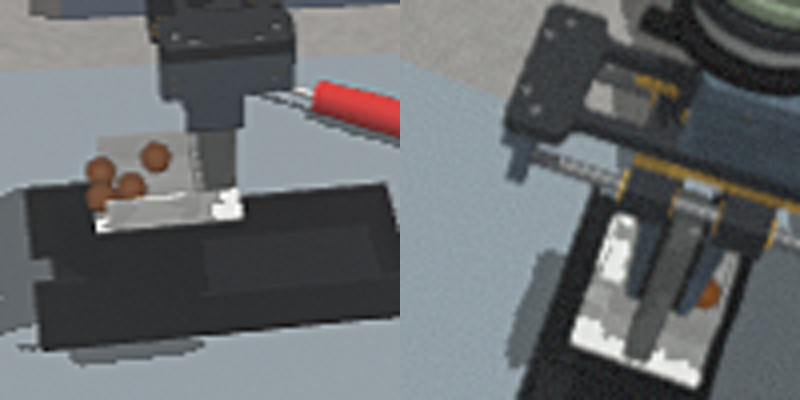

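>>> arm_command(
  moves="0 0.1 0 0 0; 0 0.09 0 0 0; 0 0.075 0 0 0; 0 0.06 0 0 0; 0 0.045 0 0 0; 0 0.03 0 0 0; 0 0.02 0 0 0; 0 0.01 0 0 0; 0 0 0 0 0",
)

```text
time: 8.82
eef_pos: [0.3537, 0.2566, 0.2158]
orientation: [[-0.998, 0.0, 0.061], [-0.061, 0.0, -0.998], [-0.0, -1.0, -0.0]]
contact_force: [-0.8, -0.3, -0.3]
width: 0.149
```

Run:
```python
from h import *
im,K,E=cam("side");cv2.imwrite("pics/side3.png",im)
b,g,r=[im[...,i].astype(int) for i in range(3)]
m=((r-b>50)&(r>80)&(g<r*.65)&(g>r*.3)).astype(np.uint8)
m[:, :180]=0;m[:,300:]=0;m[:125]=0;m[240:]=0
n,l,st,c=cv2.connectedComponentsWithStats(m)
for i in range(1,n):
    if st[i,4]>5:print(st[i],c[i],onz(K,E,*c[i],.086+.009))
cv2.imwrite("pics/c5.png",cv2.resize(im[125:225,190:290],(500,500),interpolation=cv2.INTER_CUBIC))
s=env.sense();print(s["eef_pos"])
```

```text
[230 173   6   1   6] [232.5 173. ] [0.30634195 0.24036049 0.095     ]
[0.35382267 0.25666398 0.21580675]
```

View pics/c5.png

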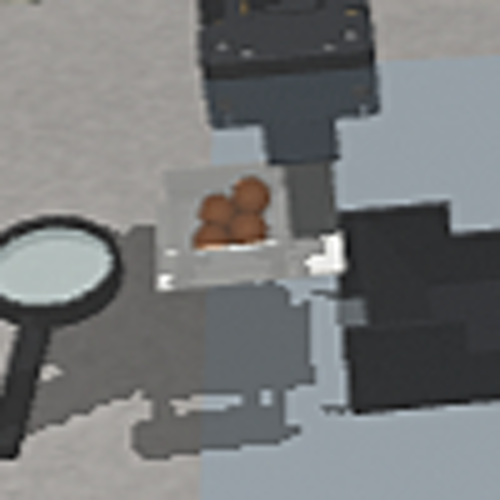

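```bash
python3 -c "
from h import *
plan(.536,-.08,.183,-90,20,w=0,ease=True)"
```

```text
0 -0.0039 0.0008 0.0084 -0.0035; 0 -0.0109 0.0023 0.0241 -0.01; 0 -0.0159 0.0035 0.0386 -0.0157; 0 -0.0186 0.0048 0.052 -0.0208; 0 -0.0183 0.0057 0.0641 -0.0251; 0 -0.015 0.0065 0.0748 -0.0287; 0 -0.0091 0.0072 0.0834 -0.0316; 0 -0.0008 0.0077 0.0896 -0.0338; 0 0.009 0.008 0.093 -0.0352; 0 0.0197 0.0082 0.0934 -0.0359
0 0.03 0.0082 0.0905 -0.0359; 0 0.0393 0.008 0.0848 -0.0352; 0 0.0463 0.0076 0.0767 -0.0338; 0 0.0508 0.0072 0.0668 -0.0316; 0 0.0519 0.0066 0.0559 -0.0287; 0 0.0496 0.0057 0.0445 -0.0251; 0 0.0439 0.0047 0.0335 -0.0208; 0 0.0348 0.0036 0.0231 -0.0157; 0 0.0227 0.0023 0.0136 -0.01; 0 0.0081 0.0008 0.0045 -0.0035
end [ 0.536 -0.08   0.183] -89.97 start [0.3538 0.2567 0.2158] -176.48
```

>>> arm_command(
  moves="0 -0.004 0.001 0.008 -0.004; 0 -0.011 0.002 0.024 -0.01; 0 -0.016 0.003 0.039 -0.016; 0 -0.019 0.005 0.052 -0.021; 0 -0.018 0.006 0.064 -0.025; 0 -0.015 0.006 0.075 -0.029; 0 -0.009 0.007 0.083 -0.032; 0 -0.001 0.008 0.09 -0.034; 0 0.009 0.008 0.093 -0.035; 0 0.02 0.008 0.093 -0.036",
)

```text
time: 10.12
eef_pos: [0.446, 0.0876, 0.1994]
orientation: [[-0.678, 0.0, 0.735], [-0.735, 0.0, -0.678], [-0.0, -1.0, 0.0]]
contact_force: [0.8, 0.2, -1.2]
width: 0.147
```

>>> arm_command(
  moves="0 0.03 0.008 0.09 -0.036; 0 0.039 0.008 0.085 -0.035; 0 0.046 0.008 0.077 -0.034; 0 0.051 0.007 0.067 -0.032; 0 0.052 0.007 0.056 -0.029; 0 0.05 0.006 0.044 -0.025; 0 0.044 0.005 0.033 -0.021; 0 0.035 0.004 0.023 -0.016; 0 0.023 0.002 0.014 -0.01; 0 0.008 0.001 0.004 -0.003",
)

```text
time: 11.38
eef_pos: [0.5375, -0.0799, 0.1825]
orientation: [[0.008, -0.0, 1.0], [-1.0, 0.0, 0.008], [-0.0, -1.0, -0.0]]
contact_force: [0.1, 0.4, -1.5]
width: 0.153
```

>>> arm_command(
  moves="0 0 0 0 0",
)

```text
time: 11.5
eef_pos: [0.5372, -0.0794, 0.1826]
orientation: [[0.007, -0.0, 1.0], [-1.0, 0.0, 0.007], [-0.0, -1.0, -0.0]]
contact_force: [-0.3, 0.5, -1.4]
width: 0.151
```

>>> arm_command(
  moves="0 0.05 0 -0.004 0; 0 0.1 0 0 0; 0 0.14 0 0 0; 0 0 0 0 0; 0 0 0 0 0",
)

```text
time: 12.12
eef_pos: [0.5364, -0.1664, 0.1827]
orientation: [[0.007, -0.0, 1.0], [-1.0, 0.001, 0.007], [-0.001, -1.0, -0.0]]
contact_force: [0.0, -0.4, -1.2]
width: 0.151
```

Run:
```python
from h import *
o=[]
for n,(x,y) in(("side",(300,290)),("scene",(170,160))):
    im,K,E=cam(n);cv2.imwrite(f"pics/{n}4.png",im)
    o.append(cv2.resize(im[y:y+100,x:x+100],(400,400),interpolation=cv2.INTER_CUBIC))
cv2.imwrite("pics/c6.png",np.hstack(o))
```

```text
(no output)
```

View pics/c6.png

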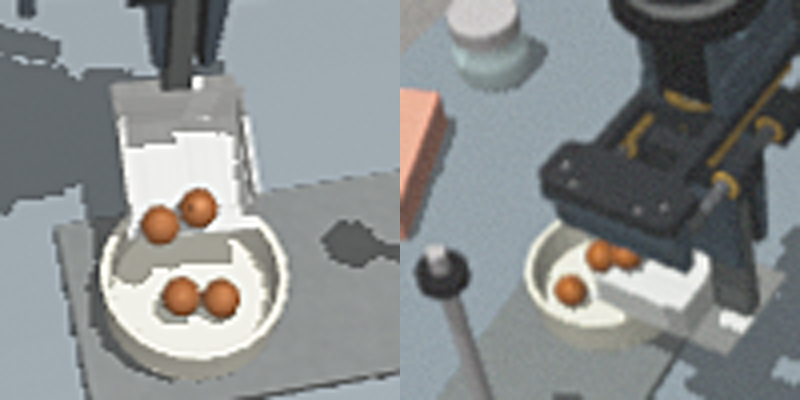

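>>> arm_command(
  moves="0 0.03 0 0 0; 0 0.06 0 0 0; 0 -0.19 0 0 0; 0 -0.12 0 0 0; 0 -0.04 0 0 0; 0 0 0 0 0",
)

```text
time: 12.98
eef_pos: [0.5364, -0.0886, 0.1829]
orientation: [[0.009, 0.0, 1.0], [-1.0, -0.001, 0.009], [0.001, -1.0, 0.0]]
contact_force: [-0.1, -0.1, -1.4]
width: 0.149
```

Run:
```python
from h import *
o=[]
for n,(x,y) in(("side",(300,270)),("scene",(170,180))):
    im,K,E=cam(n);cv2.imwrite(f"pics/{n}5.png",im)
    o.append(cv2.resize(im[y:y+110,x:x+110],(400,400),interpolation=cv2.INTER_CUBIC))
cv2.imwrite("pics/c7.png",np.hstack(o))
```

```text
(no output)
```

View pics/c7.png

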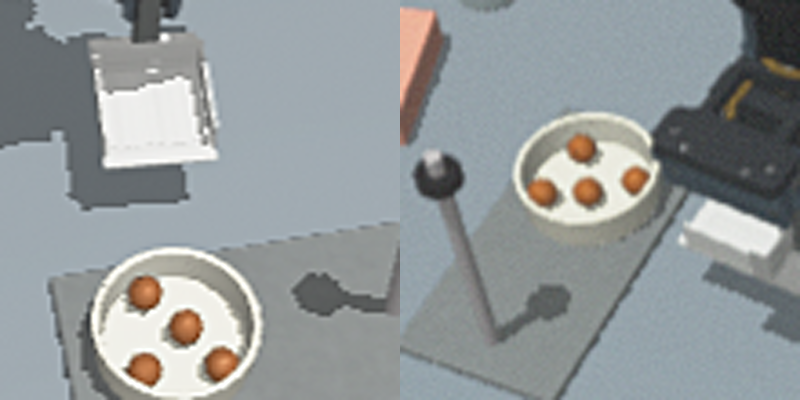

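```bash
python3 -c "
from h import *
plan(.537,.268,.21,-176.5,10,w=0)"
```

```text
0 -0.1191 -0.0091 0.0011 0.0483; 0 -0.1179 -0.009 -0.0169 0.0483; 0 -0.114 -0.0091 -0.0345 0.0483; 0 -0.1075 -0.0091 -0.0514 0.0483; 0 -0.0985 -0.009 -0.0671 0.0483; 0 -0.0872 -0.0091 -0.0811 0.0483; 0 -0.0739 -0.0091 -0.0934 0.0483; 0 -0.059 -0.009 -0.1035 0.0483; 0 -0.0427 -0.0091 -0.1112 0.0483; 0 -0.0253 -0.0091 -0.1164 0.0483
end [0.537 0.268 0.21 ] -176.5 start [ 0.5364 -0.0894  0.1828] -89.56
```

>>> arm_command(
  moves="0 -0.119 -0.009 0.001 0.0483; 0 -0.118 -0.009 -0.017 0.0483; 0 -0.114 -0.009 -0.034 0.0483; 0 -0.108 -0.009 -0.051 0.0483; 0 -0.098 -0.009 -0.067 0.0483; 0 -0.087 -0.009 -0.081 0.0483; 0 -0.074 -0.009 -0.093 0.0483; 0 -0.059 -0.009 -0.104 0.0483; 0 -0.043 -0.009 -0.111 0.0483; 0 -0.025 -0.009 -0.116 0.0483",
)

```text
time: 14.32
eef_pos: [0.5378, 0.2688, 0.2098]
orientation: [[-0.998, 0.001, 0.055], [-0.055, -0.0, -0.998], [-0.001, -1.0, 0.0]]
contact_force: [-0.3, 0.3, -1.0]
width: 0.15
```

>>> arm_command(
  moves="0 0 0 0 0",
)

```text
time: 14.45
eef_pos: [0.5377, 0.2699, 0.2098]
orientation: [[-0.998, 0.001, 0.063], [-0.063, 0.001, -0.998], [-0.001, -1.0, -0.0]]
contact_force: [0.7, -1.7, -1.0]
width: 0.151
```

>>> arm_command(
  moves="0 0 0.06 0.006 0; 0 0 0.08 0 0; 0 0 0.06 0 0; 0 0 0.03 0 0; 0 0 0.008 0 0; 0 0 0 0 0",
)

```text
time: 15.2
eef_pos: [0.5374, 0.2668, 0.1389]
orientation: [[-0.998, 0.001, 0.061], [-0.061, 0.0, -0.998], [-0.001, -1.0, -0.0]]
contact_force: [0.4, 0.1, -0.5]
width: 0.154
```

>>> arm_command(
  moves="0 0 0.005 0 0; 0 0 0 0 0; 60 0 0 0 0; 60 0 0 0 0; 60 0 0 0 0; 60 0 0 0 0; 60 0 0 0 0",
)

```text
time: 16.08
eef_pos: [0.5369, 0.267, 0.1368]
orientation: [[-0.998, -0.0, 0.061], [-0.061, 0.0, -0.998], [0.0, -1.0, -0.0]]
contact_force: [0.6, -1.2, -0.4]
width: 0.651
```

```bash
python3 -c "
from h import *
plan(.537,.267,.24,-176.5,4,w=60)
th=-12.4
# refine loupe C from the initial scene/side images: rim outer contour circle
for n,(cx,cy) in (('scene',(330,282)),('side',(337,256))):
    d=np.load(n+'0.npz');K,E=d['K'],d['E'];im=cv2.imread('pics/'+n+'0.png')
    m=(im.max(2)<75).astype(np.uint8);nn,l,st,c=cv2.connectedComponentsWithStats(m)
    w=np.zeros_like(m);w[cy-30:cy+30,cx-65:cx+45]=1
    for i in range(1,nn):
        q=(l==i)&(w>0)
        if q.sum()>150:
            ys,xs=np.nonzero(q);P=np.array([onz(K,E,x,y,.012)[:2] for x,y in zip(xs,ys)])
            k=np.hypot(*(P-[.543,.028]).T)<.043
            (x,y),r=cv2.minEnclosingCircle(P[k].astype(np.float32))
            H=P[np.hypot(*(P-[x,y]).T)>.05]
            v=H.mean(0)-[x,y];vx,vy,x0,y0=cv2.fitLine(H.astype(np.float32),2,0,.01,.01).ravel()
            print(n,x,y,r,len(H),np.degrees(np.arctan2(-v[1],-v[0])),np.degrees(np.arctan(vy/vx)),'tip',np.hypot(*(H-[x,y]).T).max(), 'grip y at',x-.083,y0+vy/vx*(x-.083-x0))
"
```

```text
60 -0.0001 -0.086 0 0; 60 -0.0001 -0.086 0.0001 0; 60 -0 -0.086 -0 0; 60 -0.0001 -0.0861 0 0
end [0.537 0.267 0.24 ] -176.48 start [0.5369 0.267  0.1368] -176.48
scene 0.5429333448410034 0.02817717380821705 0.042995385825634 158 -13.573372482917778 -15.045181 tip 0.1129738349459282 grip y at 0.4599333448410034 0.048394654
side 0.5403731465339661 0.024868393316864967 0.04114669933915138 264 -12.290416362002743 -13.401936 tip 0.13152709058318593 grip y at 0.45737314653396605 0.042847585
```

>>> arm_command(
  moves="60 0 -0.086 0 0; 60 0 -0.086 0 0; 60 0 -0.086 0 0; 60 0 -0.08 0 0; 60 0 0 0 0",
)

```text
time: 16.7
eef_pos: [0.5377, 0.2674, 0.2401]
orientation: [[-0.998, 0.004, 0.061], [-0.061, 0.002, -0.998], [-0.004, -1.0, -0.002]]
contact_force: [0.1, -0.1, -0.6]
width: 0.657
```

Run:
```python
from h import *
plan(.460,.047,.2,166.7,7,w=60)
im,K,E=cam("side");cv2.imwrite("pics/side6.png",im);np.savez("side6.npz",K=K,E=E)
```

```text
60 0.0434 0.0191 0.1025 0.0133; 60 0.0391 0.0191 0.1042 0.0133; 60 0.0347 0.0191 0.1057 0.0133; 60 0.0302 0.0191 0.1071 0.0133; 60 0.0257 0.0191 0.1083 0.0133; 60 0.0212 0.0191 0.1092 0.0133; 60 0.0167 0.019 0.1101 0.0133
end [0.46  0.047 0.2  ] -193.24 start [0.5377 0.2674 0.2401] -176.48
```

>>> arm_command(
  moves="60 0.043 0.019 0.102 0.013; 60 0.039 0.019 0.104 0.013; 60 0.035 0.019 0.106 0.013; 60 0.03 0.019 0.107 0.013; 60 0.026 0.019 0.108 0.014; 60 0.021 0.019 0.109 0.014; 60 0.017 0.019 0.11 0.013; 60 0 0 0 0; 60 0 0 0 0",
)

```text
time: 17.88
eef_pos: [0.4595, 0.0471, 0.1978]
orientation: [[-0.974, -0.001, -0.229], [0.229, 0.0, -0.974], [0.001, -1.0, -0.0]]
contact_force: [0.3, 0.1, 0.8]
width: 0.655
```

Run:
```python
from h import *
s=env.sense();print(s["eef_pos"],np.degrees(np.arctan2(s["orientation"][1,0],s["orientation"][0,0])))
im,K,E=cam("wrist");cv2.imwrite("pics/w2.png",im);np.savez("w2.npz",K=K,E=E)
im,K,E=cam("side");cv2.imwrite("pics/side7.png",im);np.savez("side7.npz",K=K,E=E)
a=cv2.resize(cv2.imread("pics/w2.png"),(480,360));b=cv2.resize(im[110:220,230:370],(320,360))
cv2.imwrite("pics/c8.png",np.hstack([a,b]))
```

```text
[0.45953114 0.04714971 0.19778674] 166.78061865750303
```

View pics/c8.png

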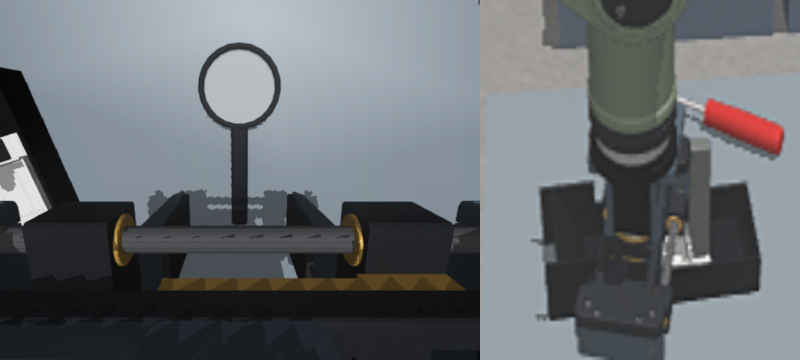

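Run:
```python
from h import *
d=np.load("w2.npz");K,E=d["K"],d["E"];im=cv2.imread("pics/w2.png")
m=(im.max(2)<85).astype(np.uint8);m[285:]=0;m[:, :240]=0;m[:,390:]=0
n,l,st,c=cv2.connectedComponentsWithStats(m);i=1+np.argmax(st[1:,4]);ys,xs=np.nonzero(l==i);print(st[i])
P=np.array([onz(K,E,x,y,.010)[:2] for x,y in zip(xs,ys)])
D=np.array([.974,-.229]);top=P[ys<168]
(x,y),r=cv2.minEnclosingCircle(top.astype(np.float32));print("lens",x,y,r)
H=P[(ys>178)&(ys<280)];v=H.mean(0)-[x,y];print("handle mean",H.mean(0),"yaw",np.degrees(np.arctan2(-v[1],-v[0])))
u=-v/np.linalg.norm(v);g=np.array([x,y])-.085*u;print("grip",g)
s=env.sense();R=np.array(s["orientation"]);print("tool shift units",R.T@(np.r_[g,.08]-s["eef_pos"])/.3)
```

```text
[ 264   57  110  228 4892]
lens 0.5421675443649292 0.027857927605509758 0.03834214434027672
handle mean [0.4640531  0.04599769] yaw -13.073530143866591
grip [0.4593707  0.04708504]
tool shift units [0.00123602 0.39378554 0.00198819]
```

>>> arm_command(
  moves="60 0 0.12 0.001 0; 60 0 0.12 0 0; 60 0 0.1 0 0; 60 0 0.04 0 0; 60 0 0.009 0 0; 60 0 0 0 0; 0 0 0 0 0; 0 0 0 0 0; 0 0 0 0 0; 0 0 0 0 0",
  squeeze=60,
)

```text
time: 19.23
eef_pos: [0.4595, 0.0466, 0.0818]
orientation: [[-0.973, 0.0, -0.229], [0.229, 0.0, -0.973], [-0.0, -1.0, -0.0]]
contact_force: [-0.2, 0.9, 0.2]
width: 0.252
```

>>> arm_command(
  moves="0 0 0 0 0; 0 0 0 0 0; 0 0 0 0 0; 0 0 -0.02 0 0; 0 0 -0.06 0 0; 0 0 -0.1 0 0; 0 0 -0.1 0 0; 0 0 -0.02 0 0; 0 0 0 0 0",
)

```text
time: 20.35
eef_pos: [0.4591, 0.0466, 0.1713]
orientation: [[-0.973, -0.0, -0.229], [0.229, 0.0, -0.973], [0.0, -1.0, -0.0]]
contact_force: [-0.4, -0.1, -1.1]
width: 0.166
```

Run:
```python
from h import *
s=env.sense();print(s["eef_pos"],s["width"],s["contact_force"])
# refine dish centre and collar from late images
for n in("scene","side"):
    d=np.load(f"{n}0.npz");K,E=d["K"],d["E"]
    print(n,proj(K,E,[.536,-.2575,.012]))
```

```text
[0.45910338 0.04656537 0.17134837] 0.1664742503127971 [-0.37976833 -0.09345845 -1.10027581]
scene [222.70273522 231.80519397]
side [347.75569271 364.25296416]
```

Run:
```python
from h import *
A=[]
for n,(x,y) in(("scene",(180,228)),("side",(419,311))):
    d=np.load(f"{n}0.npz");K,E=d["K"],d["E"];im=cv2.imread(f"pics/{n}0.png")
    m=np.zeros((480,640),np.uint8);m[y-12:y+12,x-14:x+14]=(im.max(2)<70)[y-12:y+12,x-14:x+14]
    nn,l,st,c=cv2.connectedComponentsWithStats(m);i=1+np.argmax(st[1:,4])
    ys,xs=np.nonzero(l==i);h=cv2.convexHull(np.c_[xs,ys].astype(np.int32))
    bx=(xs.min()+xs.max())/2;by=(ys.min()+ys.max())/2;mm=cv2.moments(h);cc=(mm["m10"]/mm["m00"],mm["m01"]/mm["m00"])
    print(n,st[i],bx,by,cc);A.append((K,E,*cc))
print("collar",tri(*A))
plan(.536-.085*.974,-.2575+.085*.229,.241,166.8,12,w=0,ease=True)
```

```text
scene [174 223  13  12  87] 180.0 228.5 (180.33004926108376, 228.5550082101806)
side [412 305  14  14 112] 418.5 311.5 (418.6802973977695, 311.6617100371747)
collar (array([ 0.66050242, -0.24510374,  0.16450025]), np.float64(0.0016381255914430636))
0 -0.0039 -0.0046 0.0183 -0; 0 -0.0108 -0.0126 0.0504 -0; 0 -0.0162 -0.0191 0.0763 -0; 0 -0.0204 -0.0239 0.0956 -0; 0 -0.0231 -0.0271 0.1085 -0; 0 -0.0245 -0.0288 0.1149 -0; 0 -0.0245 -0.0287 0.1149 -0; 0 -0.0231 -0.0272 0.1085 -0; 0 -0.0204 -0.0239 0.0956 -0; 0 -0.0163 -0.0191 0.0763 -0
0 -0.0107 -0.0126 0.0505 -0; 0 -0.0039 -0.0046 0.0182 -0
end [ 0.4532 -0.238   0.241 ] 166.78 start [0.4591 0.0466 0.1713] 166.78
```

>>> arm_command(
  moves="0 -0.004 -0.005 0.018 0; 0 -0.011 -0.013 0.05 0; 0 -0.016 -0.019 0.076 0; 0 -0.02 -0.024 0.096 0; 0 -0.023 -0.027 0.108 0; 0 -0.025 -0.029 0.115 0; 0 -0.025 -0.029 0.115 0; 0 -0.023 -0.027 0.108 0; 0 -0.02 -0.024 0.096 0; 0 -0.016 -0.019 0.076 0",
)

```text
time: 21.6
eef_pos: [0.4533, -0.2187, 0.2363]
orientation: [[-0.973, -0.001, -0.23], [0.23, 0.0, -0.973], [0.001, -1.0, 0.0]]
contact_force: [-0.4, 1.8, -1.8]
width: 0.168
```

>>> arm_command(
  moves="0 -0.011 -0.012 0.05 0; 0 -0.004 0 0.018 0; 0 0 0 0 0; 0 0 0 0 0",
)

```text
time: 22.1
eef_pos: [0.4536, -0.2367, 0.2397]
orientation: [[-0.974, -0.001, -0.228], [0.228, 0.001, -0.974], [0.001, -1.0, -0.001]]
contact_force: [-0.2, -0.4, -1.3]
width: 0.173
```

Run:
```python
from h import *
s=env.sense();print(s["eef_pos"],s["orientation"],s["width"],s["contact_force"],s["time"])
o=[]
for n,(x,y) in(("side",(280,240)),("scene",(130,120))):
    im,K,E=cam(n);cv2.imwrite(f"pics/{n}8.png",im);np.savez(f"{n}8.npz",K=K,E=E)
    o.append(cv2.resize(im[y:y+140,x:x+160],(400,350),interpolation=cv2.INTER_CUBIC))
cv2.imwrite("pics/c9.png",np.hstack(o))
```

```text
[ 0.4535742  -0.23674872  0.23972182] [[-9.73677100e-01 -7.04376884e-04 -2.27930712e-01]
 [ 2.27930174e-01  7.68628512e-04 -9.73677177e-01]
 [ 8.61029740e-04 -9.99999457e-01 -5.87847234e-04]] 0.1727889607542816 [-0.19294621 -0.36750704 -1.32950832] 22.1
```

View pics/c9.png

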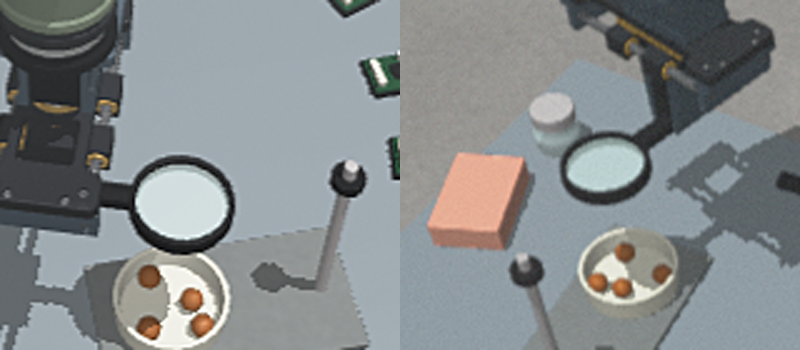

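Run:
```python
from h import *
A=[];out={}
for n,(x,y) in(("scene",(212,187)),("side",(353,321))):
    d=np.load(f"{n}8.npz");K,E=d["K"],d["E"];im=cv2.imread(f"pics/{n}8.png")
    m=(im.min(2)>150).astype(np.uint8)   # glass region inside rim
    nn,l,st,c=cv2.connectedComponentsWithStats(m);i=l[y,x];print(n,st[i],c[i])
    cnt=max(cv2.findContours((l==i).astype(np.uint8),0,1)[0],key=cv2.contourArea)
    el=cv2.fitEllipse(cnt);print(el);A.append((K,E,*el[0]));out[n]=(K,E,el)
p,e=tri(*A);print("lens",p,e)
# compare with expected horizontal circle ellipse
for n,(K,E,el) in out.items():
    t=np.linspace(0,6.28,60);best=[]
    C=np.array([proj(K,E,p+[np.cos(a)*.032,np.sin(a)*.032,0]) for a in t]).astype(np.float32)
    print(n,"flat ellipse would be",cv2.fitEllipse(C))
```

```text
scene [197 178  30  18 425] [211.87764706 186.38588235]
((211.88372802734375, 186.38487243652344), (16.8190975189209, 29.65760040283203), 79.68128967285156)
side [334 306  37  30 848] [352.19811321 320.55660377]
((352.18841552734375, 320.536376953125), (28.728578567504883, 35.61792755126953), 96.38584899902344)
lens [ 0.53810337 -0.25580176  0.16713096] 0.0018172787786411638
scene flat ellipse would be ((212.21804809570312, 186.3790740966797), (21.42728042602539, 30.950944900512695), 80.11527252197266)
side flat ellipse would be ((352.64337158203125, 321.13720703125), (30.478322982788086, 36.16464614868164), 97.03865051269531)
```

>>> arm_command(
  moves="0 0.006 0.004 0.003 0; 0 0 0 0 0; 0 0 0 0 0; 0 0 0 0 0; 0 0 0 0 0; 0 0 0 0 0",
)

```text
time: 22.95
eef_pos: [0.4518, -0.238, 0.2388]
orientation: [[-0.973, 0.0, -0.229], [0.229, 0.0, -0.973], [-0.0, -1.0, -0.0]]
contact_force: [0.1, -0.1, -0.3]
width: 0.17
```

Run:
```python
from h import *
s=env.sense();print(s["eef_pos"],s["width"],s["time"],s["contact_force"],abs(s["joint_velocities"]).max())
print(env.sign_off())
```

```text
[ 0.45181038 -0.23795241  0.23882821] 0.17023235566730996 22.95 [ 0.1148424  -0.05919664 -0.34019967] 0.0026443951752390354
the job is handed in; nothing more can be done
None
```

The job is handed in at about 23 s of robot time; sign-off gives no verdict. I scooped up all four capacitors, shook them off the scoop into the dish, stood the scoop back in the tray and let go. I then lifted the farthest of the three loupes and held it over the dish.

**What the last checks showed**
- **Capacitors:** all four lie in the dish and none are left outside it.
- **Scoop:** it stood upright in the tray in the picture taken after I let go.
- **Loupe position:** triangulated at (0.538, -0.256, 0.167) m. The dish centre was measured at (0.536, -0.2575) m and the collar at 0.1645 to 0.1665 m. I then corrected by about 1 to 2 mm, and the arm was still at the end.
- **Loupe level:** the lens height agrees with the gripper height to about 2 mm, so the tilt is about 0.02 rad.

**What disagreed or was not re-checked**
- The collar height differed by about 2 mm between methods.
- The glass outline in the scene view was narrower than a level lens would give (16.8 against 21.4 px). I put this down to the rim hiding part of the glass, but did not confirm it.
- I took no picture after the final small correction.
- I did not measure the other things on the bench again; I saw no sign of contact with them.

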